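Swing the stage clamp over the plate and lock it

ROBOT

A 6-joint arm with a two-finger parallel gripper is mounted at the origin on the work surface. World frame = base frame: x ahead of the robot, y to its left, z up, the work surface at z = 0. Lengths are in mm, angles in rad, forces in N, time in s.
With the tool pointing down it reaches from about 325 to 900 mm from the base axis. Payload 6.1 kg.
Tool frame: the origin (TCP) lies on the centre line of the jaws, within the pads' length; the fingertips stand ctrl.tip_extent ahead of it and the grasp point (between the pads) lies 8 mm behind it (ctrl.tip_extent is the distance from the TCP to the fingertips, in mm); x points along the fingers, y is the direction in which the jaws open and shut, and the axes are right-handed (so a half turn about x gives the same grasp; the last joint's range is limited). The gripper opens to 85 mm and grips with 20 to 120 N. Pads are 22 mm wide; open, the fingers measure 114 mm over their backs; the gripper's body (76 mm by 85 mm) begins 54 mm behind the grasp point. The pads swing forward as they close: fully open they stand 13 mm farther back than shut.
Start: joints at [0.991, 0.22, 1.526, -0, 1.395, -0.126], TCP at [273.987, 561.735, 242.3] pointing down, gripper open.
Joint ranges: [-2.98, 2.98], [-0.91, 2.08], [0.09, 2.57], [-1.24, 4.39], [0.2, 2.65], [-2.68, 2.68]. Speed limits (rad/s): [2.57, 2.57, 3.01, 3.14, 3.14, 3.14].

INTERFACE

Orientations are given as a unit quaternion [w, x, y, z].
In Python, from plant import ctrl gives the robot as it stands.
- The arm moves only by the shell command python3 -m pendant 'ROWS'. ROWS is a JSON object of lists of equal length, an entry for each row: "xyz": the shift along the world's x, y, z in units of 30 mm (1.0 is 30 mm), a list of three; "rot": the turn, a rotation vector about the world's x, y, z in degrees, a list of three; "grip": the opening, from 0 (shut) to 1 (fully open). In form: {"xyz": [[tx, ty, tz], ...], "rot": [[wx, wy, wz], ...], "grip": [grip, ...]}. A call has 1 to 8 rows; each row shifts and turns the commanded pose from where the row before left it; what a row does not reach is not made up. A row lasts 1/12 s, in which the tool goes at most 41.7 mm and 7.16 degrees, less where a joint would pass 70% of its speed; a pose out of reach is approached as far as the arm can. A call is refused whole if a number of a shift passes 1 or a number of a turn 7.16, either way. A call with a gripper value outside its range is refused whole. The fingers move at their own pace and stop on an object; the grip force is fixed at half the most. Time passes only in rows, so rows that do not move let the fingers close. It gives the time, the measured TCP pose, the force and the opening at its end, in the units of the state.
- ctrl.get_state(): the state, without advancing time (a new reading comes with each control period).
- ctrl.get_image(name): name is "scene" or "top" or "wrist"; returns a dict with "img" (480x640x3 uint8, red, green, blue), "z_map" (480x640 float32, mm along the optical axis (not along the pixel's ray), 0 where there is no reading), "camera_matrix" (3x3 intrinsics, pixels), "view" (4x4, takes a point from world to camera coordinates). Camera axes: x right, y down, z forward; pixel columns grow to the right and rows downward; lengths in mm; the calibration is good to about 2 mm. A picture is of the moment at which its call begins.
- ctrl.job_done(): hands the job in, once; it reports no verdict.
The state is a dict: "time": time; "q": joint angles; "qvel": joint speeds; "effort": joint torques, N m; "tool_pos": TCP position; "orientation": TCP orientation; "force": force on the tool from outside, world axes, zero at the start; "ft_torque": the same for the moment, N m; "grip_width": finger opening in mm.
Only numpy, scipy, OpenCV 4.12 (cv2) and the standard library are available. Lean on these libraries where they do the work, as an engineer would, in place of code of your own. Each camera call takes 0.05 s, during which the arm holds its last target.

TASK

Clamp the white glass plate on the stage: pull the clamp's square knob up to unlock it, turn it anticlockwise so that the arm swings over the plate, feel for the hidden notch there, and push the knob back in fully home so that the clamp is locked with its pad pressing on the plate. Leave the plate lying where it is, leave the other things alone, and let go of the knob.

Things in the scene. Friction and masses are not known exactly. Their poses are not given: they have to be found in the camera images.
- knob_grip (a point): Centre of the clamp's black square knob: 30 x 30 mm across its flats, 26 mm tall, axis upright, on a free steel neck 18 mm across and 20 mm long. z is up; x points along the clamp arm, so the flats face along and across the arm. With the knob fully in, as at the start, the point is 105 mm above the bench.
- clamp_end (a point): On top of the steel clamp arm over its pad, 85 mm from the knob's axis and 33 mm below the knob's centre. The arm is a bar 20 mm wide and 8 mm thick that reaches 95 mm out; it turns, rises and falls with the knob as one part. x points outwards along the arm, z up.
- housing_top (a point): Centre of the top of the fixed grey round housing under the arm, 68 mm across, on the knob's axis, 62 mm above the bench. It hides a key with two notches: one where the arm is parked and one over the plate. In a notch the knob can go home; between them the key rides on a ledge.
- clamp_lift (a joint): How far the knob and arm are pulled up: 0 fully in (home), 0.016 m fully out. About 4 N of friction: it stays at the height where it is left. Below 0.010 m the hidden key locks it against turning; above, it turns. Away from the notches it cannot be pushed lower than 0.010 m; over a notch it goes down to 0 (about 5 N over the plate; 15 N is plenty).
- clamp_turn (a joint): Angle of knob and arm, rad: about 0 parked, growing anticlockwise seen from above, end stop at 2.6; friction about 0.05 N m. At 1.95 the arm points along the stage's +y, squarely across the plate's edge. The notch over the plate is unseen, at a different angle each time from 1.70 to 2.20; the knob goes down within about 0.08 of it. It can only be felt.
- pad: Black round rubber pad, 16 mm across, on a sprung pin under the end of the arm, 85 mm from the knob's axis; origin at the centre of its lower face. When the knob is home over the plate the pad is pushed back 3 mm and presses on the plate with about 2 N.
- plate_center (a point): Centre of the loose white coated glass plate, 100 x 100 x 4 mm, lying flat on the stage deck between two low steel fences; z up.
- stage: Fixed plate stage, a flat blue metal deck 210 (x) x 300 (y) mm whose top is 30 mm above the bench; origin at the centre of its underside. In its frame the knob's axis is at x 0, y -60 mm and the plate's middle near x 0, y +50 mm. Two small round levelling screws (22 mm across, 14 mm tall) at its corners at y +132 mm are not part of the job.
- vial_a_center (a point): capped amber glass vial, 16 mm across, 36 mm tall, standing on the stage deck; the point is its centre, half-way up
- tweezers: steel tweezers 120 mm long and 8 mm thick, lying on the deck in front of the plate; origin under their middle
- beaker: glass beaker, 70 mm across, 90 mm tall, beside the stage; origin at the centre of its foot
- flask: amber bottle, 64 mm across, 130 mm tall; origin at the centre of its foot
- jar: capped jar, 60 mm across, 80 mm tall; origin at the centre of its foot
- spatula: spatula lying on the bench, about 200 mm long; origin under it
- plate: The same plate; origin at the centre of its underside.
There are look-alikes about, which are no part of the job. There is more than one size of the plate; the job needs the largest.

How it is judged:
By the outcome, as a careful person would: the job done as asked, in the order asked, and still so for the second after the job is handed in, with the robot touching nothing.
It also fails if it takes over 48 s, if anything falls off the work surface, if the arm or the gripper's body presses on something with over 40 N, if the wrist force passes 120 N, or if a joint passes its speed limit or range.

## Working session

There is one attempt and no reset: what is moved stays moved. The work goes in short steps, Python scripts to look and compute and a shell command to move; the robot and the scene stay as the last step left them, time stands still between calls to the robot, and variables do not carry over. Pictures are saved under pics/ and viewed, and the job is handed in when it is done.

```bash
mkdir -p pics; ls
cat > h.py <<'E'
import numpy as np,cv2
from plant import ctrl
def shot(n,f):
    d=ctrl.get_image(n); cv2.imwrite('pics/'+f+'.png',cv2.cvtColor(d['img'],cv2.COLOR_RGB2BGR)); np.savez('pics/'+f+'.npz',**d); return d
def load(f): return np.load('pics/'+f+'.npz')
def ray(d,u,v):
    K=d['camera_matrix'];V=d['view'];r=V[:3,:3].T@np.linalg.solve(K,[u,v,1.]);c=-V[:3,:3].T@V[:3,3];return c,r
def onz(d,u,v,z):
    c,r=ray(d,u,v);return c+r*(z-c[2])/r[2]
def pt(d,u,v):
    c,r=ray(d,u,v);z=d['z_map'][int(v),int(u)];return c+r*z
E
python3 - <<'E'
from h import *
for n in ['scene','top','wrist']: shot(n,n+'0')
s=ctrl.get_state();print(s,ctrl.tip_extent)
E
```

```text
pics
{'time': 0.15, 'q': array([ 9.90898616e-01,  2.21036106e-01,  1.52733210e+00, -3.32418059e-05,
        1.39470403e+00, -1.26107766e-01]), 'qvel': array([-0.00094312, -0.00182863, -0.0042423 ,  0.00067174,  0.00267299,
        0.0017739 ]), 'effort': array([-9.76171737e-05, -4.97483718e+01, -3.89904070e+01, -4.01633652e-04,
        7.25617516e-03,  4.57277770e-05]), 'tool_pos': array([273.7574902 , 561.36366416, 241.46461448]), 'orientation': array([ 0.68881362,  0.158569  ,  0.6891536 , -0.15955871]), 'force': array([ 0.53309711, -0.59151906,  0.37524028]), 'ft_torque': array([ 0.01279559, -0.03333596,  0.01583117]), 'grip_width': 85.28256216570018} 11.0
```

View pics/scene0.png

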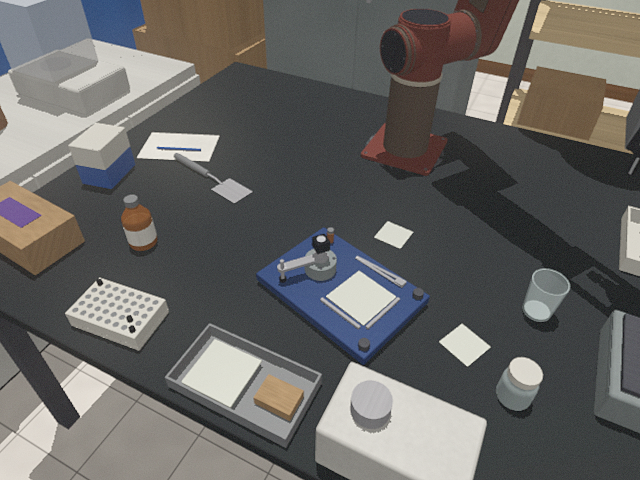

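View pics/top0.png

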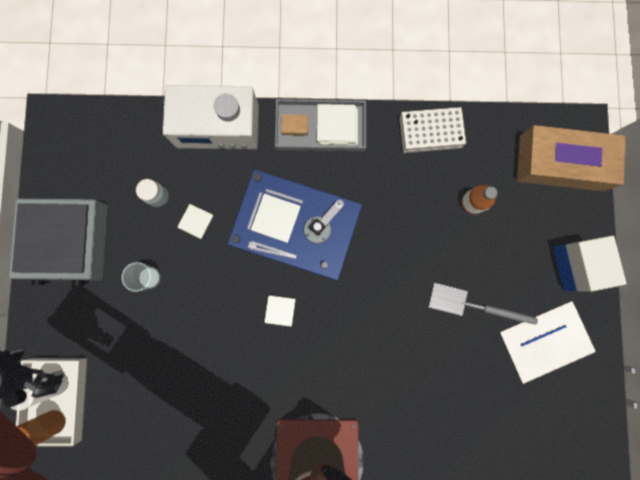

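View pics/wrist0.png

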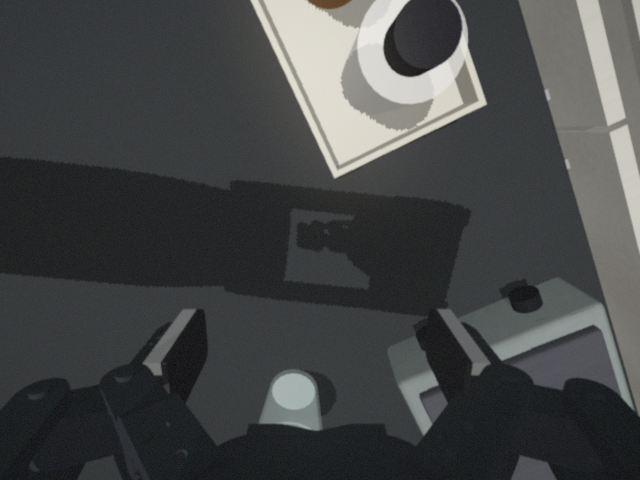

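Scene picture: the clamp stands on the blue stage, with the knob near (320,241) and the plate at (362,298). Top picture: knob near (317,227), arm end near (337,205), plate at (275,218). I'll zoom in and measure.

Run:
```python
from h import *
a=cv2.imread('pics/scene0.png')[215:365,245:445];b=cv2.imread('pics/top0.png')[165:285,225:365]
a=cv2.resize(a,None,fx=4,fy=4,interpolation=cv2.INTER_CUBIC)[:, :];b=cv2.resize(b,None,fx=5,fy=5,interpolation=cv2.INTER_CUBIC)
cv2.imwrite('pics/za.png',a);cv2.imwrite('pics/zb.png',b)
t=load('top0')
for u,v in [(317,227),(318,226),(316,228),(337,205),(330,213),(275,218),(310,262),(325,238)]: print(u,v,pt(t,u,v).round(1))
s=load('scene0')
for u,v in [(320,238),(320,245),(362,298)]: print(u,v,pt(s,u,v).round(1))
```

```text
317 227 [578.1   5.9 122. ]
318 226 [580.6   3.5 121.6]
316 228 [576.    8.2 119.9]
337 205 [641.4 -43.8  73.2]
330 213 [620.7 -26.4  73.9]
275 218 [612.5 114.8  33.1]
310 262 [499.7  22.5  31.9]
325 238 [558.5 -14.7  64.4]
320 238 [580.7   3.9 118.5]
320 245 [596.1  11.6 115.5]
362 298 [618.  118.1  33.8]
```

View pics/za.png

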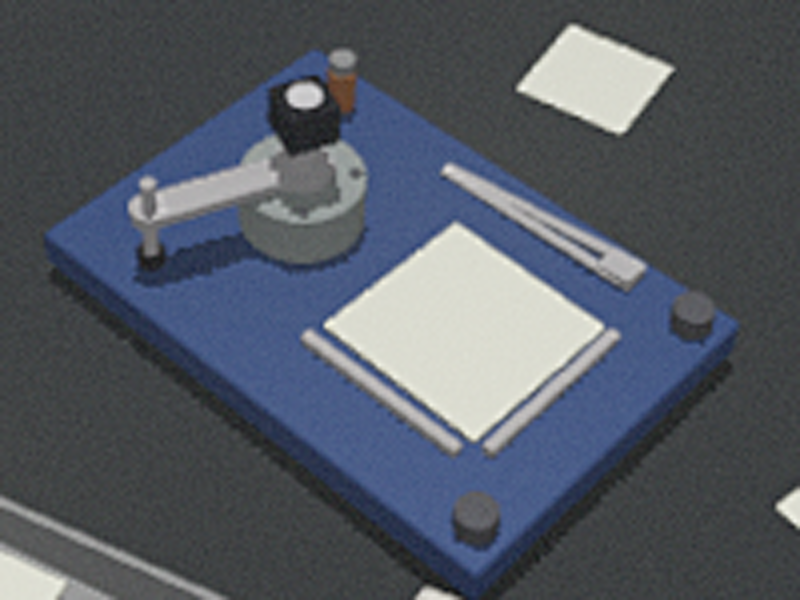

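View pics/zb.png

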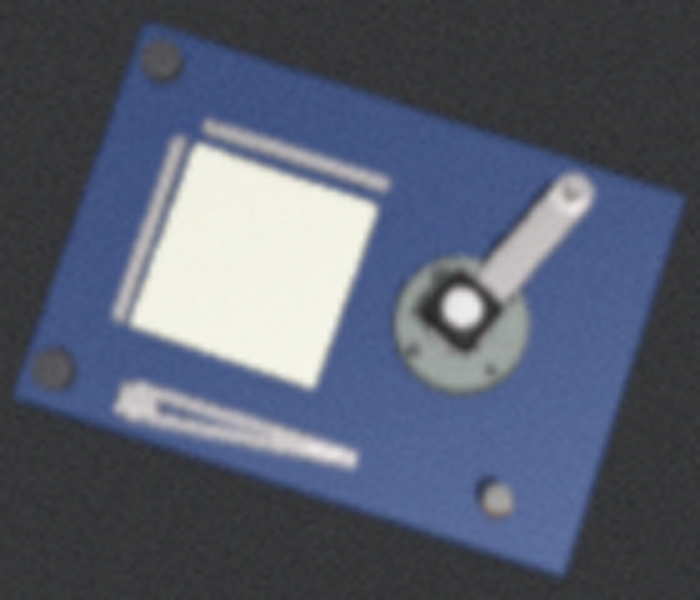

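Run:
```python
from h import *
from scipy.spatial.transform import Rotation as R
t=load('top0');s=load('scene0')
def cap(d,u0,v0,u1,v1,th):
    g=d['img'][v0:v1,u0:u1].min(2).astype(int); m=(g>th).astype(np.uint8)
    n,l,st,c=cv2.connectedComponentsWithStats(m); 
    for i in range(1,n): print(st[i],c[i]+[u0,v0])
cap(t,311,219,323,234,150);print();cap(s,312,232,330,246,150)
b=cv2.minAreaRect
# stage corners/edge directions from blue
im=t['img'].astype(int);m=((im[...,2]>im[...,0]+40)&(im[...,2]>80)).astype(np.uint8);m[:,:220]=0;m[:,370:]=0;m[:160]=0;m[290:]=0
c=max(cv2.findContours(m,0,2)[0],key=cv2.contourArea);r=cv2.minAreaRect(c);P=[onz(t,*p,30) for p in cv2.boxPoints(r)]
print(np.round(P,1),np.mean(P,0));
m=(im.min(2)>190).astype(np.uint8);m[:,:245]=0;m[:,305]=0;m[:188]=0;m[245:]=0;m[:,305:]=0
c=max(cv2.findContours(m,0,2)[0],key=cv2.contourArea);r=cv2.minAreaRect(c);P=[onz(t,*p,34) for p in cv2.boxPoints(r)];print(np.round(P,1),np.mean(P,0))
st=ctrl.get_state();q=st['orientation'];M=R.from_quat(q,scalar_first=True).as_matrix();print(M.round(3),np.degrees(np.arctan2(M[1,1],M[0,1])))
```

```text
[10  0  2  3  5] [321.6 219.8]
[ 3  4  7  8 46] [317.         226.08695652]
[11 14  1  1  1] [322. 233.]

[ 5  4  9  6 45] [320.75555556 238.55555556]
[[ 543.   236.1   30. ]
 [ 744.7  178.    30. ]
 [ 653.3 -111.7   30. ]
 [ 454.1  -48.2   30. ]] [598.76600191  63.54392937  30.        ]
[[581.8 176.4  34. ]
 [676.8 146.9  34. ]
 [644.9  51.1  34. ]
 [550.3  81.5  34. ]] [613.43879898 113.96143833  34.        ]
[[-0.001  0.438  0.899]
 [-0.001  0.899 -0.438]
 [-1.    -0.001 -0.   ]] 64.00009290088359
```

```bash
python3 - <<'E'
from h import *
t=load('top0');s=load('scene0')
def tri(a,b):
    A=[];B=[]
    for d,(u,v) in ((t,a),(s,b)):
        c,r=ray(d,u,v);r/=np.linalg.norm(r);P=np.eye(3)-np.outer(r,r);A.append(P);B.append(P@c)
    return np.linalg.lstsq(np.vstack(A),np.hstack(B),rcond=None)
x,res,*_=tri((317,226.09),(320.76,238.56));print(x,res)
E
python3 -m pendant '{"xyz":[[0.51,-0.925,0],[0.51,-0.925,0],[0.51,-0.925,0],[0.51,-0.925,0],[0.51,-0.925,0],[0.51,-0.925,0],[0.51,-0.925,0],[0.51,-0.925,0]],"rot":[[0,0,-5.17],[0,0,-5.17],[0,0,-5.17],[0,0,-5.17],[0,0,-5.17],[0,0,-5.17],[0,0,-5.17],[0,0,-5.17]],"grip":[1,1,1,1,1,1,1,1]}'
python3 -m pendant '{"xyz":[[0.51,-0.925,0],[0.51,-0.925,0],[0.51,-0.925,0],[0.51,-0.925,0],[0.51,-0.925,0],[0.51,-0.925,0],[0.51,-0.925,0],[0.51,-0.925,0]],"rot":[[0,0,-5.17],[0,0,-5.17],[0,0,-5.17],[0,0,-5.17],[0,0,-5.17],[0,0,-5.17],[0,0,-5.17],[0,0,-5.17]],"grip":[1,1,1,1,1,1,1,1]}'
```

```text
[580.94101963   5.80416659 118.00512727] [0.01350347]
time: 0.82
tool_pos: [396.7, 338.3, 242.1]
orientation: [0.588, 0.393, 0.588, -0.393]
force: [0.8, 0.2, -0.0]
grip_width: 85.3
time: 1.48
tool_pos: [519.1, 116.2, 242.1]
orientation: [-0.411, -0.576, -0.411, 0.576]
force: [0.2, 0.7, 0.2]
grip_width: 85.2
```

```bash
python3 -m pendant '{"xyz":[[0.51,-0.92,0],[0.51,-0.92,0],[0.51,-0.92,0],[0.51,-0.92,0],[0,0,0],[0,0,0]],"rot":[[0,0,-5.17],[0,0,-5.17],[0,0,-5.17],[0,0,-5.17],[0,0,0],[0,0,0]],"grip":[1,1,1,1,1,1]}'
python3 - <<'E'
from h import *
from scipy.spatial.transform import Rotation as R
d=shot('wrist','w1')
st=ctrl.get_state();M=R.from_quat(st['orientation'],scalar_first=True).as_matrix();print(st['tool_pos'],np.degrees(np.arctan2(M[1,1],M[0,1])),st['q'])
print(d['view']@np.array([581,6,118,1]))
E
```

```text
time: 1.98
tool_pos: [580.1, 6.0, 241.6]
orientation: [-0.301, -0.639, -0.302, 0.64]
force: [-0.6, 0.2, 0.4]
grip_width: 85.5
[579.64237561   7.12911046 241.68771279] -39.41389943933597 [-1.23984235e-01  1.14381105e-01  1.64741557e+00  4.94838832e-04
  1.38121342e+00  5.63824232e-01]
[ -1.09167503  -2.34223549 266.58037777   1.        ]
```

View pics/w1.png

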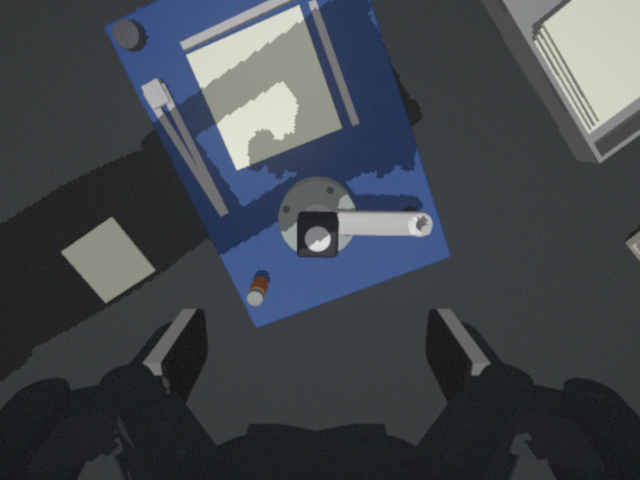

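Wrist picture: the knob is at (318,235), the arm runs right to (422,224) and the knob's flats line up with the jaws. I'll measure the angle and centre.

Run:
```python
from h import *
d=load('w1');g=cv2.cvtColor(d['img'],cv2.COLOR_RGB2GRAY)
m=np.zeros_like(g);m[215:260,300:336]=(g[215:260,300:336]>130)
n,l,st,c=cv2.connectedComponentsWithStats(m)
for i in range(1,n): print(st[i],c[i],onz(d,*c[i],118))
m=np.zeros_like(g);m[205:245,345:410]=(g[205:245,345:410]>130)
y,x=np.nonzero(m);
xs=range(348,408,4);print([(np.nonzero(m[:,k])[0].min(),np.nonzero(m[:,k])[0].max()) for k in xs])
k=np.array([(u,np.nonzero(m[:,u])[0].mean()) for u in range(348,408)])
p=np.polyfit(k[:,0],k[:,1],1);print(p)
a=onz(d,348,np.polyval(p,348),72);b=onz(d,408,np.polyval(p,408),72);print(a,b,np.degrees(np.arctan2(*(b-a)[[1,0]])))
m=np.zeros_like(g);m[205:265,290:340]=(g[205:265,290:340]<45);m=cv2.morphologyEx(m,cv2.MORPH_CLOSE,np.ones((3,3)))
print(cv2.minAreaRect(max(cv2.findContours(m,0,2)[0],key=cv2.contourArea)))
```

```text
[307 234  24  18 248] [319.85887097 243.47177419] [582.55589296   2.03373992 118.        ]
[312 237   1   1   1] [312. 237.] [581.2908372    9.28466596 118.        ]
[311 239   1   1   1] [311. 239.] [579.80028301   8.59956134 118.        ]
[(np.int64(205), np.int64(241)), (np.int64(205), np.int64(235)), (np.int64(212), np.int64(234)), (np.int64(212), np.int64(234)), (np.int64(212), np.int64(234)), (np.int64(212), np.int64(234)), (np.int64(212), np.int64(234)), (np.int64(212), np.int64(235)), (np.int64(212), np.int64(235)), (np.int64(213), np.int64(235)), (np.int64(213), np.int64(235)), (np.int64(213), np.int64(235)), (np.int64(213), np.int64(235)), (np.int64(213), np.int64(235)), (np.int64(213), np.int64(235))]
[2.66896804e-02 2.13404205e+02]
[603.38575029  -9.87872201  72.        ] [640.89464822 -42.52171627  72.        ] -41.0321822796417
((317.0, 232.0), (40.0, 40.0), 90.0)
```

```bash
python3 -m pendant '{"xyz":[[0.03,-0.05,-0.8],[0,0,-0.8],[0,0,-0.8],[0,0,-0.8],[0,0,-0.8],[0,0,-0.5],[0,0,-0.3],[0,0,0]],"rot":[[0,0,0],[0,0,0],[0,0,0],[0,0,0],[0,0,0],[0,0,0],[0,0,0],[0,0,0]],"grip":[1,1,1,1,1,1,1,1]}'
python3 -m pendant '{"xyz":[[0,0,0],[0,0,0],[0,0,0],[0,0,0]],"rot":[[0,0,0],[0,0,0],[0,0,0],[0,0,0]],"grip":[0.7,0.5,0.5,0.5]}'
python3 - <<'E'
from h import *
shot('wrist','w2');shot('scene','s2');print(ctrl.get_state()['tool_pos'])
a=cv2.imread('pics/s2.png')[185:335,220:420];cv2.imwrite('pics/za2.png',cv2.resize(a,None,fx=4,fy=4,interpolation=cv2.INTER_CUBIC))
E
```

```text
time: 2.7
tool_pos: [578.7, 7.3, 95.9]
orientation: [-0.302, -0.638, -0.304, 0.64]
force: [-0.8, 0.1, -0.4]
grip_width: 85.2
time: 3.03
tool_pos: [581.9, 5.8, 99.8]
orientation: [0.303, 0.64, 0.302, -0.639]
force: [0.1, -0.8, -0.1]
grip_width: 42.9
[581.47889198   5.74242161  99.25752308]
```

View pics/w2.png

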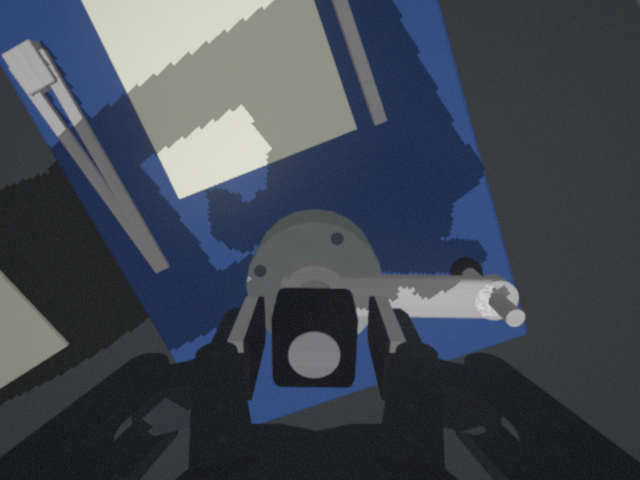

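View pics/za2.png

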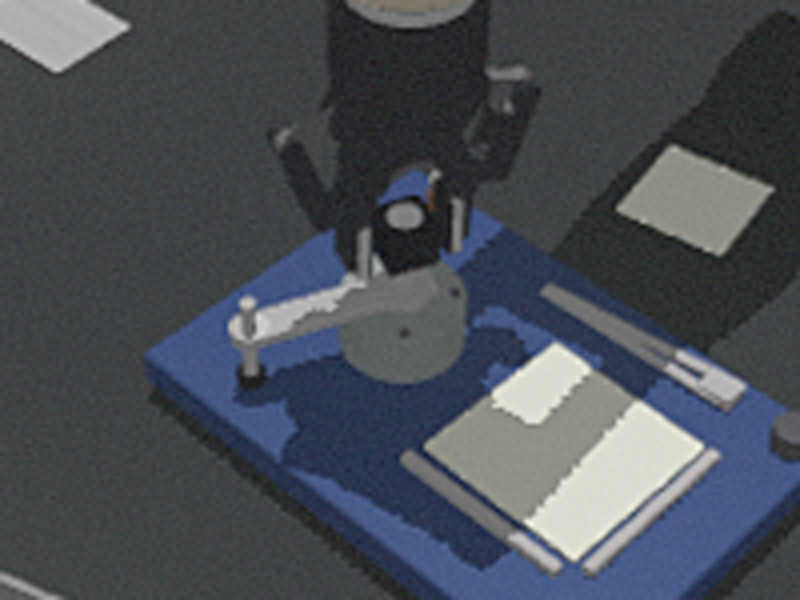

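The knob (centre about (315,340)) sits centrally between the pads. Closing.

```bash
python3 -m pendant '{"xyz":[[0,0,0],[0,0,0],[0,0,0],[0,0,0],[0,0,0]],"rot":[[0,0,0],[0,0,0],[0,0,0],[0,0,0],[0,0,0]],"grip":[0.3,0.1,0,0,0]}'
python3 -c "
from h import *
s=ctrl.get_state();print(s['tool_pos'],s['force'],s['ft_torque'])"
```

```text
time: 3.55
tool_pos: [581.1, 5.8, 99.0]
orientation: [0.302, 0.639, 0.302, -0.639]
force: [-1.7, -0.7, 5.6]
grip_width: 29.2
[581.13729061   5.81584377  98.99642228] [-1.68520014 -0.68399078  5.63658139] [0.15899517 0.41083361 0.0384779 ]
```

```bash
python3 -m pendant '{"xyz":[[0,0,0.15],[0,0,0.15],[0,0,0.15],[0,0,0],[0,0,0]],"rot":[[0,0,0],[0,0,0],[0,0,0],[0,0,0],[0,0,0]],"grip":[0,0,0,0,0]}'
python3 - <<'E'
from h import *
shot('wrist','w3');shot('scene','s3');s=ctrl.get_state();print(s['tool_pos'],s['force'],s['ft_torque'])
a=cv2.imread('pics/s3.png')[185:335,220:420];cv2.imwrite('pics/za3.png',cv2.resize(a,None,fx=4,fy=4,interpolation=cv2.INTER_CUBIC))
E
```

```text
time: 3.97
tool_pos: [581.0, 5.8, 112.4]
orientation: [0.302, 0.639, 0.302, -0.639]
force: [-0.2, 1.2, 1.0]
grip_width: 29.3
[581.02260429   5.8283011  112.41814852] [-0.62249384 -0.07968814  2.43354217] [0.03844705 0.05634195 0.01398148]
```

View pics/za3.png

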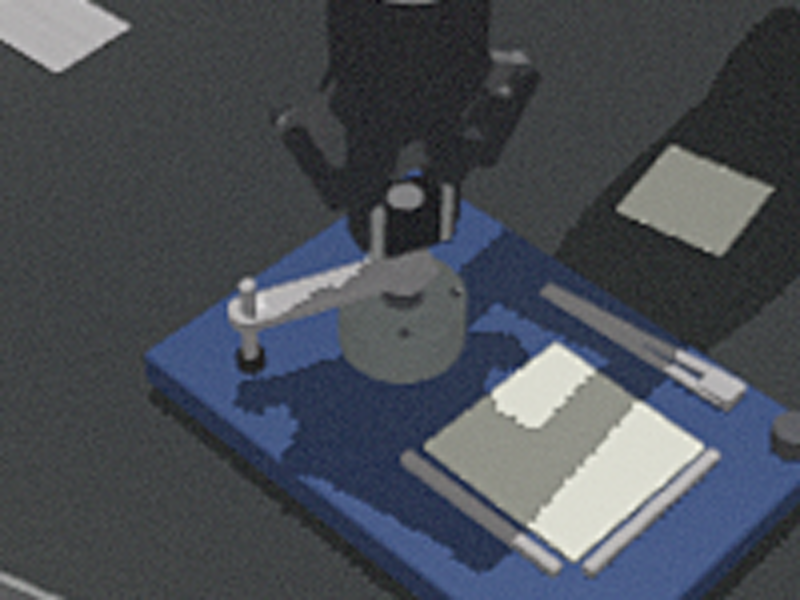

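```bash
python3 -m pendant '{"xyz":[[0,0,0],[0,0,0],[0,0,0],[0,0,0]],"rot":[[0,0,5],[0,0,5],[0,0,5],[0,0,0]],"grip":[0,0,0,0]}'
python3 -c "
from h import *
s=ctrl.get_state();print(s['tool_pos'],s['force'],s['ft_torque'])"
```

```text
time: 4.4
tool_pos: [581.1, 5.8, 112.4]
orientation: [0.384, 0.594, 0.384, -0.594]
force: [-0.8, -0.0, 2.3]
grip_width: 29.4
[581.07903484   5.83209212 112.38731814] [-0.8455148  -0.00673618  2.34002611] [ 0.10648378  0.03135233 -0.01538014]
```

Free turning with low forces. Going to about 92° (1.6 rad).

```bash
python3 -m pendant '{"xyz":[[0,0,0],[0,0,0],[0,0,0],[0,0,0],[0,0,0],[0,0,0],[0,0,0],[0,0,0]],"rot":[[0,0,5.5],[0,0,5.5],[0,0,5.5],[0,0,5.5],[0,0,5.5],[0,0,5.5],[0,0,5.5],[0,0,0]],"grip":[0,0,0,0,0,0,0,0]}'
python3 -m pendant '{"xyz":[[0,0,0],[0,0,0],[0,0,0],[0,0,0],[0,0,0],[0,0,0],[0,0,0],[0,0,0]],"rot":[[0,0,5.5],[0,0,5.5],[0,0,5.5],[0,0,5.5],[0,0,5.5],[0,0,5.5],[0,0,5.5],[0,0,0]],"grip":[0,0,0,0,0,0,0,0]}'
python3 - <<'E'
from h import *
from scipy.spatial.transform import Rotation as R
shot('top','t4');shot('scene','s4');s=ctrl.get_state();print(s['tool_pos'],s['force'],s['ft_torque'])
M=R.from_quat(s['orientation'],scalar_first=True).as_matrix();print(np.degrees(np.arctan2(M[1,1],M[0,1])))
a=cv2.imread('pics/s4.png')[185:335,220:420];cv2.imwrite('pics/za4.png',cv2.resize(a,None,fx=4,fy=4,interpolation=cv2.INTER_CUBIC))
E
```

```text
time: 5.07
tool_pos: [581.2, 5.9, 112.3]
orientation: [0.558, 0.435, 0.558, -0.434]
force: [-0.8, -0.5, 2.8]
grip_width: 29.3
time: 5.73
tool_pos: [581.2, 6.0, 112.2]
orientation: [0.67, 0.227, 0.669, -0.227]
force: [1.1, 0.8, 2.6]
grip_width: 29.3
[581.16679228   6.0475783  112.12134812] [0.83021242 1.35993577 2.12847132] [ 0.40391761 -0.15329083 -0.00591524]
52.26697814175509
```

View pics/za4.png

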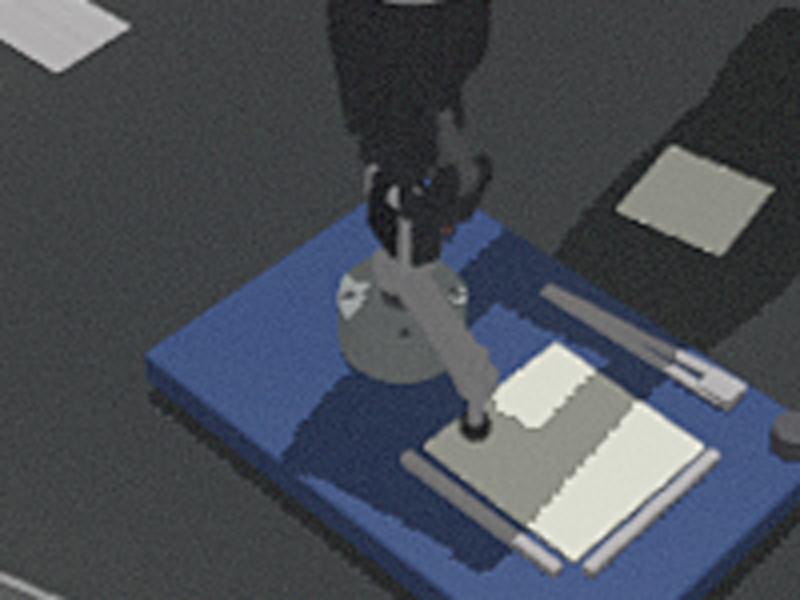

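```bash
python3 -m pendant '{"xyz":[[0,0,0],[0,0,-0.07],[0,0,-0.03],[0,0,-0.03],[0,0,0]],"rot":[[0,0,5.2],[0,0,0],[0,0,0],[0,0,0],[0,0,0]],"grip":[0,0,0,0,0]}'
python3 -m pendant '{"xyz":[[0,0,-0.03],[0,0,0]],"rot":[[0,0,0],[0,0,0]],"grip":[0,0]}'
```

```text
time: 6.25
tool_pos: [581.3, 6.0, 108.9]
orientation: [0.679, 0.198, 0.679, -0.198]
force: [-2.4, 1.5, 9.3]
grip_width: 29.4
time: 6.42
tool_pos: [581.4, 5.9, 108.8]
orientation: [0.679, 0.198, 0.679, -0.198]
force: [-3.7, 1.1, 13.8]
grip_width: 29.2
```

```bash
python3 -m pendant '{"xyz":[[0,0,0],[0,0,0],[0,0,0]],"rot":[[0,0,2],[0,0,2],[0,0,0]],"grip":[0,0,0]}'
```

```text
time: 6.67
tool_pos: [581.4, 5.9, 108.8]
orientation: [0.686, 0.174, 0.685, -0.173]
force: [-3.2, 1.8, 13.7]
grip_width: 29.1
```

```bash
python3 -m pendant '{"xyz":[[0,0,0],[0,0,0],[0,0,0]],"rot":[[0,0,2],[0,0,2],[0,0,0]],"grip":[0,0,0]}'
```

```text
time: 6.92
tool_pos: [581.5, 5.9, 108.8]
orientation: [0.692, 0.15, 0.691, -0.149]
force: [-2.8, 2.1, 12.3]
grip_width: 29.2
```

```bash
python3 -m pendant '{"xyz":[[0,0,0],[0,0,0],[0,0,0]],"rot":[[0,0,2],[0,0,2],[0,0,0]],"grip":[0,0,0]}'
```

```text
time: 7.17
tool_pos: [581.4, 5.9, 108.8]
orientation: [0.696, 0.125, 0.696, -0.125]
force: [-4.0, 2.6, 13.0]
grip_width: 29.0
```

```bash
python3 -m pendant '{"xyz":[[0,0,0],[0,0,0],[0,0,0]],"rot":[[0,0,1.5],[0,0,1.5],[0,0,0]],"grip":[0,0,0]}'
```

```text
time: 7.42
tool_pos: [581.5, 6.0, 108.7]
orientation: [0.699, 0.107, 0.699, -0.107]
force: [-3.1, 1.6, 13.1]
grip_width: 29.4
```

Still on the ledge at about 112°. Continuing.

```bash
python3 -m pendant '{"xyz":[[0,0,0],[0,0,0],[0,0,0]],"rot":[[0,0,1.5],[0,0,1.5],[0,0,0]],"grip":[0,0,0]}'
```

```text
time: 7.67
tool_pos: [581.4, 6.0, 108.6]
orientation: [0.702, 0.089, 0.701, -0.089]
force: [-2.4, 2.6, 11.4]
grip_width: 29.3
```

```bash
python3 -m pendant '{"xyz":[[0,0,0],[0,0,0],[0,0,0]],"rot":[[0,0,1.5],[0,0,1.5],[0,0,0]],"grip":[0,0,0]}'
```

```text
time: 7.92
tool_pos: [581.2, 6.1, 107.9]
orientation: [0.704, 0.071, 0.703, -0.07]
force: [-2.7, 2.7, 3.3]
grip_width: 29.0
```

The knob has dropped into the notch (z 107.9, force down to 3 N). Pushing down.

```bash
python3 -m pendant '{"xyz":[[0,0,-0.06],[0,0,-0.06],[0,0,0]],"rot":[[0,0,0],[0,0,0],[0,0,0]],"grip":[0,0,0]}'
```

```text
time: 8.17
tool_pos: [580.8, 6.1, 103.4]
orientation: [0.703, 0.071, 0.704, -0.07]
force: [-0.1, 2.5, 2.8]
grip_width: 29.2
```

```bash
python3 -m pendant '{"xyz":[[0,0,-0.06],[0,0,-0.06],[0,0,-0.04],[0,0,0]],"rot":[[0,0,0],[0,0,0],[0,0,0],[0,0,0]],"grip":[0,0,0,0]}'
python3 -m pendant '{"xyz":[[0,0,-0.04],[0,0,0]],"rot":[[0,0,0],[0,0,0]],"grip":[0,0]}'
```

```text
time: 8.5
tool_pos: [580.8, 6.1, 99.4]
orientation: [0.704, 0.07, 0.704, -0.07]
force: [-3.3, 2.4, 9.2]
grip_width: 29.1
time: 8.67
tool_pos: [581.0, 6.1, 98.9]
orientation: [0.704, 0.07, 0.704, -0.07]
force: [-5.6, 2.6, 13.1]
grip_width: 29.1
```

```bash
python3 -m pendant '{"xyz":[[0,0,-0.05],[0,0,0]],"rot":[[0,0,0],[0,0,0]],"grip":[0,0]}'
python3 -m pendant '{"xyz":[[0,0,-0.05],[0,0,0],[0,0,0]],"rot":[[0,0,0],[0,0,0],[0,0,0]],"grip":[0,0,0]}'
```

```text
time: 8.83
tool_pos: [581.3, 6.0, 98.8]
orientation: [0.704, 0.07, 0.704, -0.07]
force: [-8.8, 2.8, 22.3]
grip_width: 29.2
time: 9.08
tool_pos: [581.7, 5.8, 98.7]
orientation: [0.704, 0.07, 0.703, -0.07]
force: [-11.6, 2.8, 29.0]
grip_width: 29.3
```

```bash
python3 -m pendant '{"xyz":[[0,0,0.05],[0,0,0.02],[0,0,0]],"rot":[[0,0,0],[0,0,0],[0,0,0]],"grip":[0,0,0]}'
```

```text
time: 9.33
tool_pos: [581.4, 5.8, 98.8]
orientation: [0.704, 0.07, 0.703, -0.07]
force: [-6.7, 2.1, 17.9]
grip_width: 29.0
```

```bash
python3 -m pendant '{"xyz":[[0,0,0.05],[0,0,0]],"rot":[[0,0,0],[0,0,0]],"grip":[0,0]}'
```

```text
time: 9.5
tool_pos: [581.2, 5.9, 98.9]
orientation: [0.704, 0.07, 0.703, -0.07]
force: [-3.2, 1.4, 9.6]
grip_width: 29.1
```

Opening gently with about 8 N still pressing down, so the release can't lift the knob.

```bash
python3 -m pendant '{"xyz":[[0,0,0],[0,0,0],[0,0,0],[0,0,0],[0,0,0],[0,0,0]],"rot":[[0,0,0],[0,0,0],[0,0,0],[0,0,0],[0,0,0],[0,0,0]],"grip":[0.4,0.6,0.7,0.7,0.7,0.7]}'
python3 - <<'E'
from h import *
shot('wrist','w5');shot('scene','s5')
a=cv2.imread('pics/s5.png')[185:335,220:420];cv2.imwrite('pics/za5.png',cv2.resize(a,None,fx=4,fy=4,interpolation=cv2.INTER_CUBIC))
E
```

```text
time: 10.0
tool_pos: [580.7, 5.8, 97.7]
orientation: [0.704, 0.069, 0.704, -0.069]
force: [0.1, -0.5, 0.1]
grip_width: 59.8
```

View pics/za5.png

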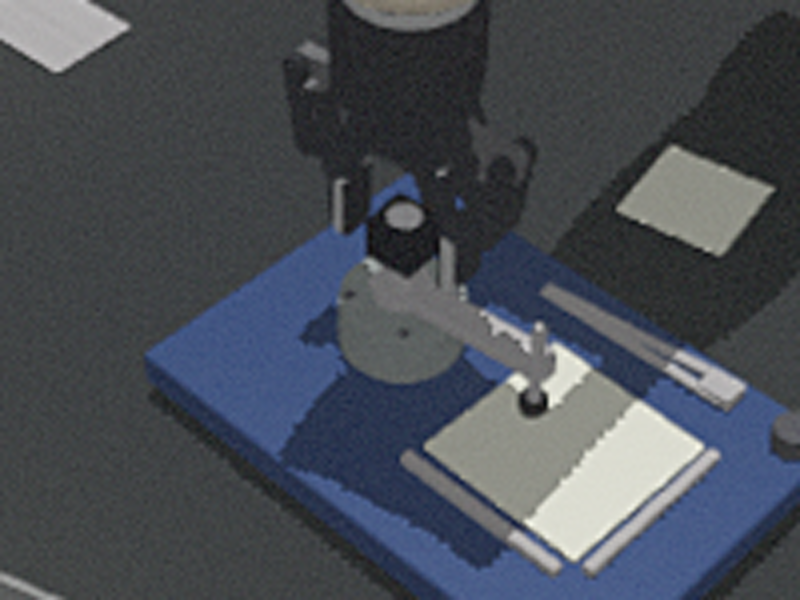

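View pics/w5.png

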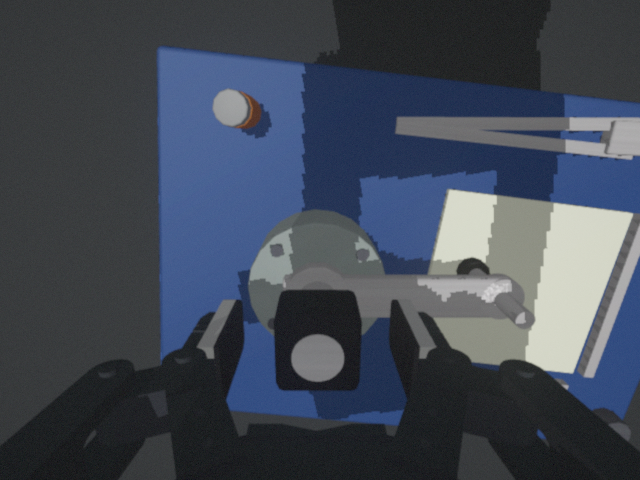

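The fingers are clear of the knob: in the wrist picture the knob is at (318,340) and the pads at 235 and 400. In the scene picture the pad rests on the plate. Moving up.

```bash
python3 -m pendant '{"xyz":[[0,0,0.3],[0,0,0.7],[0,0,0.9],[0,0,0.9],[0,0,0.9],[0,0,0.9],[0,0,0.3],[0,0,0]],"rot":[[0,0,0],[0,0,0],[0,0,0],[0,0,0],[0,0,0],[0,0,0],[0,0,0],[0,0,0]],"grip":[0.7,0.7,0.7,0.7,0.7,0.7,0.7,0.7]}'
python3 -m pendant '{"xyz":[[-0.9,0,0.4],[-0.9,0,0.4],[-0.9,0,0],[-0.9,0,0],[-0.9,0,0],[-0.6,0,0],[0,0,0],[0,0,0]],"rot":[[0,0,0],[0,0,0],[0,0,0],[0,0,0],[0,0,0],[0,0,0],[0,0,0],[0,0,0]],"grip":[0.7,0.7,0.7,0.7,0.7,0.7,0.7,0.7]}'
python3 - <<'E'
from h import *
t=shot('top','t6');s=shot('scene','s6')
a=cv2.imread('pics/s6.png')[215:365,245:445];cv2.imwrite('pics/za6.png',cv2.resize(a,None,fx=4,fy=4,interpolation=cv2.INTER_CUBIC))
b=cv2.imread('pics/t6.png')[165:285,225:365];cv2.imwrite('pics/zb6.png',cv2.resize(b,None,fx=5,fy=5,interpolation=cv2.INTER_CUBIC))
g=s['img'][232:246,312:330].min(2);
for f in ('scene0','s6'):
    d=load(f);g=(d['img'][230:248,312:330].min(2)>150).astype(np.uint8);n,l,st,c=cv2.connectedComponentsWithStats(g);i=1+st[1:,4].argmax();print(f,c[i]+[312,230],st[i,4])
for f in ('top0','t6'):
    im=load(f)['img'].astype(int);m=(im.min(2)>190).astype(np.uint8);m[:,:245]=0;m[:188]=0;m[245:]=0;m[:,305:]=0
    c=max(cv2.findContours(m,0,2)[0],key=cv2.contourArea);print(cv2.minAreaRect(c))
E
```

```text
time: 10.77
tool_pos: [582.8, 5.6, 249.2]
orientation: [0.706, 0.069, 0.701, -0.069]
force: [0.7, 0.2, 0.4]
grip_width: 59.7
time: 11.43
tool_pos: [427.0, 5.9, 267.8]
orientation: [0.703, 0.069, 0.704, -0.069]
force: [0.6, -0.1, -0.3]
grip_width: 59.3
scene0 [320.75555556 238.55555556] 45
s6 [320.59574468 238.4893617 ] 47
((275.2662048339844, 217.67800903320312), (38.760292053222656, 38.14091110229492), 19.025606155395508)
((280.5680236816406, 219.40277099609375), (49.90917205810547, 37.945316314697266), 19.025604248046875)
```

View pics/za6.png

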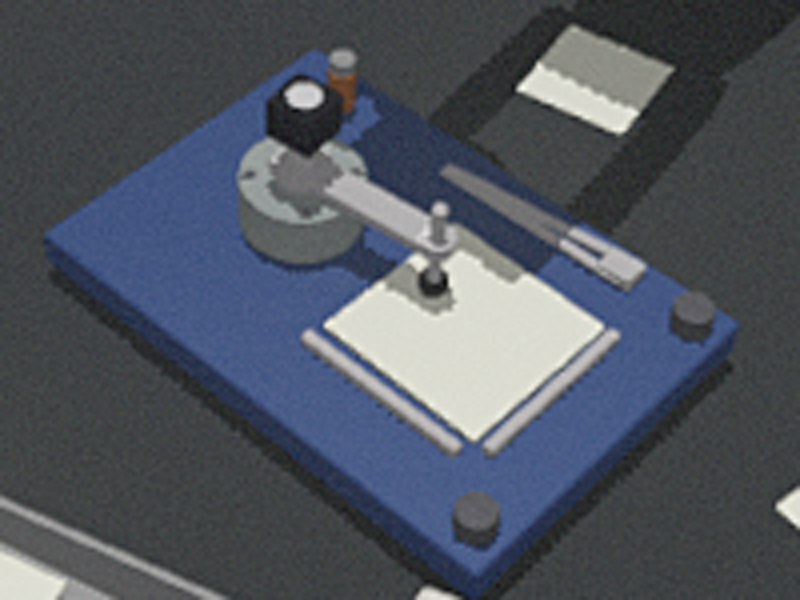

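View pics/zb6.png

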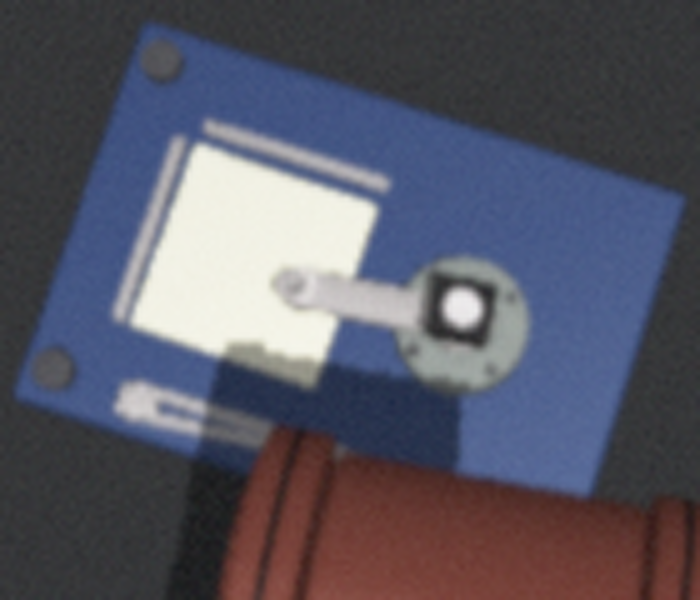

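The knob cap is back at its starting pixel, (320.6,238.5) against (320.8,238.6), so the knob is home. The plate's visible corners have not moved and the pad is on the plate. Handing in.

```bash
python3 -c "
from h import *
print(ctrl.job_done())"
```

```text
the job is handed in; nothing more can be done
None
```

The plate is clamped and I handed the job in at about 11.5 s of the 48 s allowed. I pulled the knob up about 13 mm and turned it anticlockwise. Pressing at about 13 N, I felt for the notch; the knob dropped in at roughly 118° (2.05 rad). I then pushed the knob down to a hard stop at about 29 N, let go and backed away.

Last checks:
- **Knob home:** with the knob gripped, the tool stood at 98.9 mm, against 99.0 mm before lifting. After release, the knob's cap was within about 0.2 px of its starting place in the scene picture.
- **Pad and plate:** the pad is on the plate with its pin pushed up. By eye, the plate's visible corners, the tweezers and the vial are where they were.
- **Robot:** the gripper is clear of everything, and the force reading is about zero.
- **One check failed:** my automatic outline of the plate in the last top picture did not match the first, because it merged with the clamp arm lying over the plate. I compared the corners by eye instead. I did not measure the pad's force.

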